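# Load a chromatography plate and snap the developing tank shut

## Task

Get the chromatography tank ready: take the shortest plate from the slotted wooden block, set it down (do not drop it) in one of the tank's two floor troughs so that it leans back at a clear slant against the long glass wall on that side, white coated face up towards the middle of the tank. Then lower the loose lid onto the tank and press it down until it sits level on the rim and both end clips have snapped over its edge. Leave the tall plates in the block and do not knock about the other things on the bench.

Things in the scene. Friction and masses are not known exactly. Their poses are not given: they have to be found in the camera images.
- tank: Fixed glass tank, open on top: 94 (x) x 178 (y) mm outside, rim 109 mm high; inside 86 x 170 mm, walls 4 mm, floor 5 mm above the bench. A ridge 8 mm wide, 10 mm high along y in the middle of the floor leaves a trough 39 mm wide on either side. A steel clip stands at each short end (y = +/-95 mm), top 130 mm above the bench. Origin: centre of the underside; y along the long side, z up.
- lid_home (a point): Point fixed to the tank, 99 mm above its underside on its centre line, same axes as the tank: where the lid's origin is when the lid is home.
- clip_left (a joint): Spring clip (30 mm wide) at the tank's +y end, hinged low on the wall: 0 rad upright at its stop, also when snapped; grows as its nose is pushed outward, to 0.3. The lid's edge rides down the nose's sloping top, pushing it out 0.06 rad; the nose then hooks 3 mm over the seated lid's edge. Takes several newtons at each end, 10 to 15 N in all when pressed in the middle; more than the lid's weight.
- clip_right (a joint): The same clip at the tank's -y end; 0 to 0.3 rad, growing outward.
- lid: Loose white lid lying handle up: flange 98 (x) x 182 (y) x 5 mm, its top at z = 15 mm; below it a tapered black skirt 10 mm deep that enters the tank's mouth with 5 mm to spare all round at its foot, 1.5 mm when home; on it a bar handle 14 (x) x 76 (y) mm, 22 mm high, top at z = 37 mm. Same after a half turn. About 0.16 kg. Origin: centre of the skirt's underside, z up.
- plate_block: Fixed wooden block 156 (x) x 84 (y) x 25 mm with three slots along y at x = -54, 0 and +54 mm, 5.5 mm wide, 15 mm deep (slot floor 10 mm above the bench). One plate stands on edge in each slot, in any order. Origin: centre of its underside.
- short_plate: The plate to load: rigid, 4 (x) x 64 (y) x 88 (z) mm, about 60 g, standing in a slot of the block and free to rock a few degrees. Its +x face is white (silica coating), its -x face is bare grey metal. Origin: middle of its bottom edge; z up along the plate.
- plate_top (a point): Middle of the top edge of the short plate, 88 mm from its bottom edge; axes as the plate.
- tall_plate_a: A plate like it but 135 mm high: too long for the tank, stays in the block. Same axes.
- tall_plate_b: The other 135 mm plate, stays in the block. Same axes.
- wash_bottle: Bystander: white squeeze bottle with bent spout, 66 x 94 x 177 mm, behind the tank; origin under its centre.
- glycerin_bottle: Bystander: white bottle, 54 mm across, 105 mm high, by the tank's end; origin under its centre.
- stain_bottle: Bystander: small brown bottle, 38 mm across, 78 mm high; origin under its centre.
- spirit_lamp: Bystander: squat glass lamp, 68 mm across, 77 mm high; origin under its centre.
- iodine_bottle: Bystander: brown bottle, 42 mm across, 85 mm high; origin under its centre.
- measuring_cylinder: Bystander: tall slim cylinder on a blue foot, 50 x 58 x 172 mm; origin under its centre.
- beaker_100: Bystander: small clear beaker with spout, 62 x 73 x 68 mm; origin under its centre.

How it is judged:
By the outcome, as a careful person would: the job done as asked, in the order asked, and still so for the second after the job is handed in, with the robot touching nothing.
It also fails if it takes over 72 s, if anything falls off the work surface, if the arm or the gripper's body presses on something with over 40 N, if the wrist force passes 120 N, or if a joint passes its speed limit or range.

## Robot

A 6-joint arm with a two-finger parallel gripper is mounted at the origin on a cart in front of the work surface, level with it; the furniture and walls round the work are solid. World frame = base frame: x ahead of the robot, y to its left, z up, the work surface at z = 0. Lengths are in m, angles in rad, forces in N, time in s.
With the tool pointing down it reaches from about 0.3 to 0.875 m from the base axis. Payload 6.4 kg.
Tool frame: the origin (TCP) lies at the very end of the fingers, on their centre line; the grasp point (between the pads) lies 19 mm behind it; z points along the fingers, y is the line along which they close (so a half turn about z gives the same grasp; the last joint's range is limited). The gripper opens to 85 mm and grips with 20 to 120 N. Pads are 22 mm wide; open, the fingers measure 114 mm over their backs; the gripper's body (76 mm by 85 mm) begins 54 mm behind the grasp point. The pads swing forward as they close: fully open they stand 13 mm farther back than shut.
Start: joints at [1.031, 0.181, 1.607, -0, 1.354, -0.206], TCP at [0.188, 0.543, 0.231] pointing down, gripper open.
Joint ranges: [-2.99, 2.99], [-0.89, 2.07], [0.3, 2.58], [-1.14, 4.28], [0, 2.63], [-3.12, 3.12]. Speed limits (rad/s): [2.57, 2.57, 3.01, 3.14, 3.14, 3.14].

## Interface

Orientations are given as a unit quaternion [w, x, y, z].
In Python, from bench import ctrl, cams, get_obs gives the robot as it stands (ctrl), with the cameras (cams) and the readings as plain functions.
- The arm moves only by the tool tcp_steps, called after ">>>" as name(argument=value, ...) on one line, values as JSON. Schema: {"type":"object","properties":{"ticks":{"type":"object","properties":{"offsets":{"type":"array","items":{"type":"array","items":{"type":"number"},"minItems":7,"maxItems":7},"minItems":1,"maxItems":10}},"additionalProperties":false,"required":["offsets"]},"only":{"type":"string"},"quiet":{"type":"boolean"},"lines":{"type":"string"}},"required":["ticks"],"additionalProperties":false}. ticks is an object whose key "offsets" holds a list of rows, 1 to 10 of them, each of 7 numbers: dx, dy, dz in m, then a rotation vector rx, ry, rz in rad, then the opening from 0.0 (shut) to 1.0 (fully open); each row is the pose to reach, as a shift and turn from the pose commanded when the call began, along the tool's axes at that moment; what a row does not reach only later rows make up. A row lasts 1/8 s, in which the tool goes at most 0.0625 m and 0.188 rad, less where a joint would pass 70% of its speed; a pose out of reach is approached as far as the arm can. The fingers move at their own pace and stop on an object; the grip force is fixed at half the most. Time passes only in rows, so rows that do not move let the fingers close. The tool returns the time, the measured TCP pose, the force, the opening and the grip force at its end. only (a regular expression) keeps the lines of the reply that match it, lines (a string "A,B") keeps lines A to B, and quiet returns only ok. Input that does not fit is refused with a message, and nothing moves.
- get_obs(): the state, without advancing time (a new reading comes with each control period).
- cams.camera(name): name is "side" or "top" or "wrist"; returns the picture (384x512x3 uint8, blue, green, red); there is no depth.
- cams.camera_params(name): a dict with "fovy" (degrees; the focal length in pixels is half the picture's height over the tangent of half this angle, whatever the lens; pixels are square), "cx", "cy" (the principal point, pixels), "view" (4x4, takes a point from world to camera coordinates). Camera axes: x right, y up, looking along -z (the intrinsics and any distortion apply to the point x, -y, -z); pixel columns grow to the right and rows downward; lengths in m; the calibration is good to about 2 mm. A picture is of the moment at which its call begins: read the wrist's pose just before it. camera_params takes no time and is no camera call; for the wrist camera it gives the pose at the moment of the call.
- ctrl.hand_in(): hands the job in; it is judged then, once.
The state is a dict: "time_s": time; "q": joint angles; "dq": joint speeds; "joint_efforts": joint torques, N m; "eef_pos": TCP position; "eef_rot": TCP orientation; "wrist_force": force on the tool from outside, world axes, zero at the start; "torque": the same for the moment, N m; "opening": opening from 0.0 (shut) to 1.0 (fully open); "grasp_force": force on a finger pad.
Only numpy, scipy, OpenCV 4.12 (cv2) and the standard library are available. Lean on these libraries where they do the work, as an engineer would, in place of code of your own. Each camera call takes 0.05 s, during which the arm holds its last target. There are 200 camera calls.

## Working session

There is one attempt and no reset: what is moved stays moved. The work goes in short steps, Python scripts to look and compute and a tool call to move; the robot and the scene stay as the last step left them, time stands still between calls to the robot, and variables do not carry over. Pictures are saved under pics/ and viewed, at most 10 in all, crops included, and the job is handed in when it is done.

```bash
ls; mkdir -p pics; python3 - <<'E'
from bench import ctrl, cams, get_obs
import cv2,numpy as np
for n in("side","top","wrist"):
    p=cams.camera_params(n); im=cams.camera(n); cv2.imwrite(f"pics/{n}0.png",im)
    print(n,{k:(np.round(v,4).tolist() if k=="view" else v) for k,v in p.items()})
o=get_obs();print({k:np.round(v,3) for k,v in o.items()})
a=cv2.imread("pics/side0.png");b=cv2.imread("pics/top0.png")
cv2.imwrite("pics/top0b.png",cv2.resize(b,(800,600)))
cv2.imwrite("pics/side0b.png",cv2.resize(a,(800,600)))
E
```

```text
bench.py
pics
side {'fovy': 45.69297136167632, 'cx': 252.35396951441626, 'cy': 189.77569720079143, 'view': [[0.7955, -0.6057, -0.0175, -0.4961], [0.369, 0.4613, 0.8069, -0.2805], [-0.4807, -0.6483, 0.5904, -1.1702], [0.0, 0.0, 0.0, 1.0]]}
top {'fovy': 42.658446674216535, 'cx': 248.396984299291, 'cy': 192.4670360121391, 'view': [[0.0287, -0.9996, -0.0067, -0.049], [0.9875, 0.0273, 0.1553, -0.6022], [-0.1551, -0.0111, 0.9878, -1.4428], [0.0, 0.0, 0.0, 1.0]]}
wrist {'fovy': 61.24276813762984, 'cx': 252.2556588174835, 'cy': 194.172546927557, 'view': [[0.3274, 0.9449, -0.0014, -0.575], [-0.9005, 0.3115, -0.3033, 0.0394], [-0.2862, 0.1006, 0.9529, -0.3804], [0.0, 0.0, 0.0, 1.0]]}
{'time_s': np.float64(0.15), 'q': array([ 1.031,  0.181,  1.608,  0.   ,  1.354, -0.206]), 'dq': array([-0.   , -0.001, -0.004, -0.001,  0.001,  0.002]), 'joint_efforts': array([ 1.0000e-03, -4.4526e+01, -3.5169e+01, -0.0000e+00,  6.0000e-03,
        0.0000e+00]), 'eef_pos': array([0.188, 0.543, 0.231]), 'eef_rot': array([-0.   ,  0.166,  0.986, -0.001]), 'wrist_force': array([-0.308, -0.7  , -0.138]), 'torque': array([0.006, 0.032, 0.004]), 'grasp_force': np.float64(0.0), 'opening': np.float64(1.005)}
```

View pics/top0b.png

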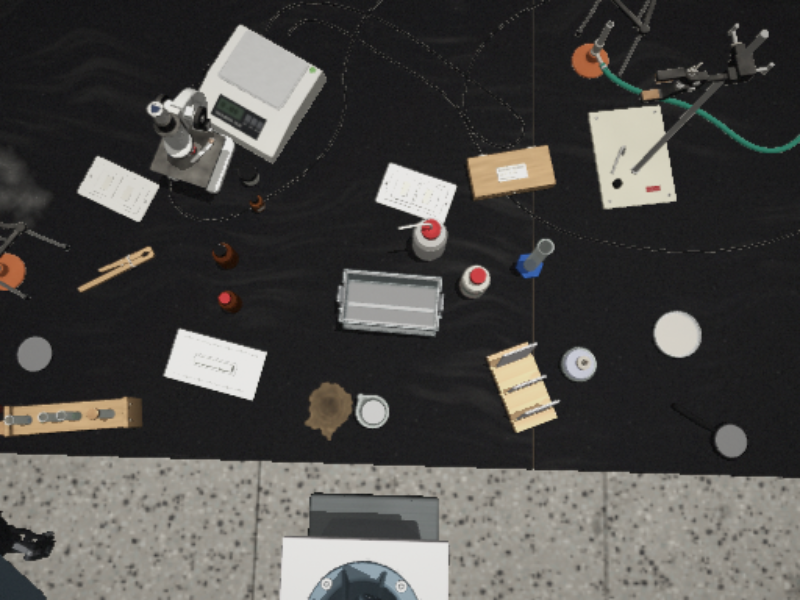

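View pics/side0b.png

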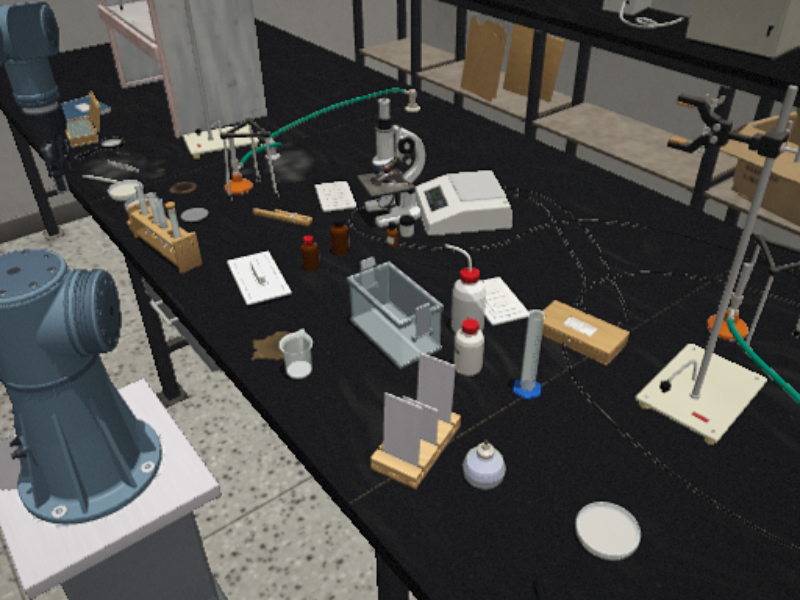

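The top view shows the tank at (390,302), the block at (522,388) with three plates, and a white rectangle at (215,365) that may be the lid. In the side view the middle plate looks shortest. I'll zoom in on both.

```bash
python3 - <<'E'
import cv2,numpy as np
s=cv2.imread("pics/side0.png");t=cv2.imread("pics/top0.png");w=cv2.imread("pics/wrist0.png")
f=lambda im,x,y,w_,h:cv2.resize(im[y:y+h,x:x+w_],(400,300),interpolation=cv2.INTER_CUBIC)
c=np.vstack([np.hstack([f(s,225,220,100,75*1),f(t,300,210,80,60+10)]),np.hstack([f(t,95,200,90,68),cv2.resize(w,(400,300))])])
cv2.imwrite("pics/comp1.png",c)
E
```

```text
(no output)
```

View pics/comp1.png

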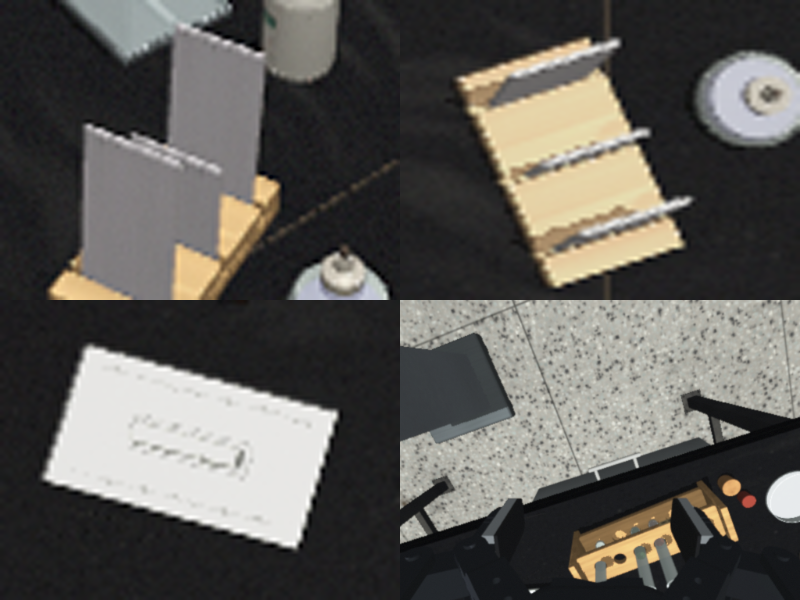

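The white rectangle is the lid (handle visible). The middle plate is the shortest, and its robot-side face looks grey. Next I'll measure.

```bash
cat > h.py <<'E'
import cv2,numpy as np
from scipy.spatial.transform import Rotation as R
def cam(p):
    V=np.array(p["view"]);f=192/np.tan(np.radians(p["fovy"]/2));return V[:3,:3],V[:3,3],f,p["cx"],p["cy"]
def ray(p,u,v):
    Rm,t,f,cx,cy=cam(p);d=Rm.T@np.array([(u-cx)/f,-(v-cy)/f,-1]);return -Rm.T@t,d
def onz(p,u,v,z):
    c,d=ray(p,u,v);return c+d*(z-c[2])/d[2]
def proj(p,X):
    Rm,t,f,cx,cy=cam(p);q=Rm@np.asarray(X)+t;return np.array([cx-f*q[0]/q[2],cy+f*q[1]/q[2]])
def tri(a,b):
    (c1,d1),(c2,d2)=a,b;A=np.stack([d1,-d2],1);s=np.linalg.lstsq(A,c2-c1,rcond=None)[0]
    X1=c1+s[0]*d1;X2=c2+s[1]*d2;return (X1+X2)/2,np.linalg.norm(X1-X2)
def rect(m):
    cs=cv2.findContours(m.astype(np.uint8),cv2.RETR_EXTERNAL,cv2.CHAIN_APPROX_NONE)[0]
    return cv2.boxPoints(cv2.minAreaRect(max(cs,key=cv2.contourArea)))
def pose(p,box,z):
    P=np.array([onz(p,*q,z)[:2] for q in box]);e=[P[1]-P[0],P[2]-P[1]];L=[np.linalg.norm(x) for x in e]
    d=e[int(np.argmax(L))];return P.mean(0),np.degrees(np.arctan2(d[1],d[0]))%180,L
E
python3 - <<'E'
from h import *
from bench import ctrl, cams, get_obs
np.set_printoptions(precision=4,suppress=True)
p=cams.camera_params("top");t=cv2.imread("pics/top0.png");hsv=cv2.cvtColor(t,cv2.COLOR_BGR2HSV)
print("cam top",ray(p,0,0)[0],"side",ray(cams.camera_params("side"),0,0)[0],"wrist",ray(cams.camera_params("wrist"),0,0)[0])
def box(m,x0,y0,x1,y1):
    k=np.zeros(m.shape,bool);k[y0:y1,x0:x1]=1;return rect(m&k)
b=box(hsv[...,2]>120,95,200,185,268);print("lid",pose(p,b,.015),b.tolist())
b=box(hsv[...,2]>70,205,165,292,225);print("tank",pose(p,b,.109),b.tolist())
m=cv2.morphologyEx(((hsv[...,1]>50)&(hsv[...,2]>100)).astype(np.uint8),cv2.MORPH_CLOSE,np.ones((7,7)))>0
b=box(m,305,210,362,285);print("block",pose(p,b,.025),b.tolist())
E
```

```text
cam top [ 0.3723 -0.0486  1.5184] side [-0.0644 -0.9298  0.9086] wrist [0.1149 0.5694 0.3737]
lid (array([0.4743, 0.3044]), np.float64(76.44440362184551), [np.float64(0.09794171079660949), np.float64(0.18587933242650667)]) [[104.33077239990234, 240.45384216308594], [112.80001068115234, 209.40000915527344], [170.5076904296875, 225.1384735107422], [162.0384521484375, 256.19232177734375]]
tank (array([ 0.5918, -0.0345]), np.float64(86.61730424274442), [np.float64(0.11218709278581356), np.float64(0.20001389390253205)]) [[213.27235412597656, 209.29978942871094], [216.50831604003906, 171.2772979736328], [284.77978515625, 177.08763122558594], [281.5438232421875, 215.11012268066406]]
block (array([ 0.4463, -0.293 ]), np.float64(21.63330407004395), [np.float64(0.08829343224204023), np.float64(0.15748184603567786)]) [[310.3338623046875, 228.23214721679688], [337.14306640625, 217.67092895507812], [356.4984130859375, 266.8036804199219], [329.689208984375, 277.3648986816406]]
```

>>> tcp_steps(ticks={"offsets": [[-0.334, -0.202, -0.12, 0, 0, 1.2, 0.95], [-0.334, -0.202, -0.12, 0, 0, 1.2, 0.95], [-0.334, -0.202, -0.12, 0, 0, 1.2, 0.95], [-0.334, -0.202, -0.12, 0, 0, 1.2, 0.95], [-0.334, -0.202, -0.12, 0, 0, 1.2, 0.95], [-0.334, -0.202, -0.12, 0, 0, 1.2, 0.95], [-0.334, -0.202, -0.12, 0, 0, 1.2, 0.95], [-0.334, -0.202, -0.12, 0, 0, 1.2, 0.95]]})

```text
time_s: 1.15
eef_pos: [0.4393, 0.2413, 0.3518]
eef_rot: [0.0, 0.695, 0.719, 0.0]
wrist_force: [-0.8, 0.5, -0.0]
opening: 0.95
grasp_force: 0.0
```

```bash
cat >> h.py <<'E'
def delta(o,pos,xdir,tilt=0):
    """rows' shift/rotvec from pose o to TCP pos, tool x along yaw xdir(deg) when down, then tilt (deg) about tool y"""
    q=o["eef_rot"];R0=R.from_quat([q[1],q[2],q[3],q[0]])
    a=np.radians(xdir);x=np.array([np.cos(a),np.sin(a),0]);z=np.array([0,0,-1.]);y=np.cross(z,x)
    R1=R.from_matrix(np.stack([x,y,z],1))*R.from_euler('y',tilt,degrees=True)
    return np.round(R0.inv().apply(np.asarray(pos)-o["eef_pos"]),4),np.round((R0.inv()*R1).as_rotvec(),4)
E
python3 - <<'E'
from h import *
from bench import ctrl, cams, get_obs
o=get_obs();print(o["q"],delta(o,[.4463-.03,-.293-.012,.30],21.6))
E
```

```text
[ 2.65269109e-01 -6.52400740e-02  1.62531371e+00 -2.90708396e-04
  1.58046880e+00  2.32230679e-01] (array([-0.5452, -0.041 ,  0.0518]), array([ 1.0000e-03, -6.0000e-04,  1.2268e+00]))
```

>>> tcp_steps(ticks={"offsets": [[-0.545, -0.041, 0.052, 0, 0, 1.227, 0.95], [-0.545, -0.041, 0.052, 0, 0, 1.227, 0.95], [-0.545, -0.041, 0.052, 0, 0, 1.227, 0.95], [-0.545, -0.041, 0.052, 0, 0, 1.227, 0.95], [-0.545, -0.041, 0.052, 0, 0, 1.227, 0.95], [-0.545, -0.041, 0.052, 0, 0, 1.227, 0.95], [-0.545, -0.041, 0.052, 0, 0, 1.227, 0.95], [-0.545, -0.041, 0.052, 0, 0, 1.227, 0.95], [-0.545, -0.041, 0.052, 0, 0, 1.227, 0.95], [-0.545, -0.041, 0.052, 0, 0, 1.227, 0.95]]})

```text
time_s: 2.4
eef_pos: [0.4164, -0.3045, 0.2976]
eef_rot: [-0.001, 0.982, 0.188, -0.001]
wrist_force: [0.2, 0.5, 0.5]
opening: 0.947
grasp_force: 0.0
```

```bash
python3 - <<'E'
from h import *
from bench import ctrl, cams, get_obs
p=cams.camera_params("wrist");im=cams.camera("wrist");cv2.imwrite("pics/w1.png",im)
import json;json.dump({k:np.array(v).tolist() for k,v in p.items()},open("w1.json","w"))
cv2.imwrite("pics/w1b.png",cv2.resize(im,(800,600)))
E
```

```text
(no output)
```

View pics/w1b.png

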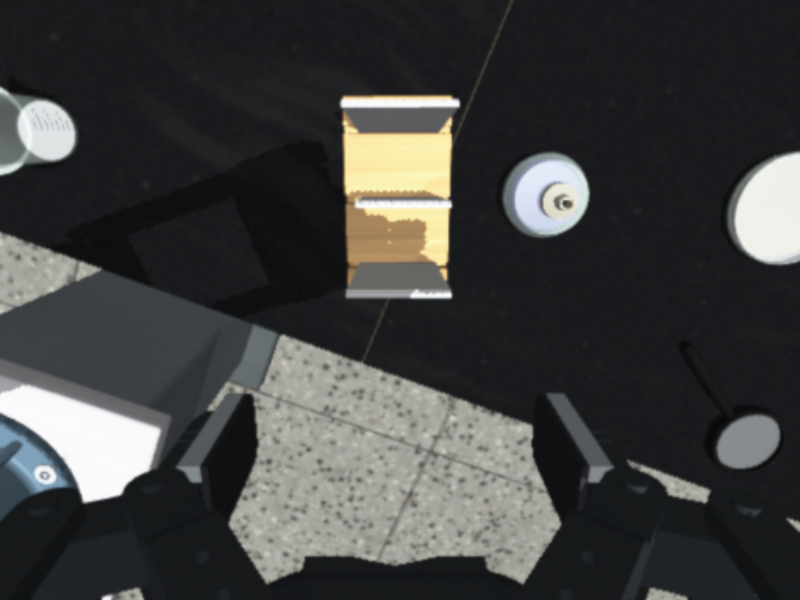

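The wrist view shows the three plates as edges: far (103), the short one in the middle (v≈203, u 355–452) and near (293). I need to see the +X faces, so I'll look from farther ahead.

>>> tcp_steps(ticks={"offsets": [[0.13, 0, 0, 0, 0, 0, 0.95], [0.13, 0, 0, 0, 0, 0, 0.95], [0.13, 0, 0, 0, 0, 0, 0.95]]})

```text
time_s: 2.82
eef_pos: [0.5405, -0.2501, 0.2986]
eef_rot: [-0.001, 0.981, 0.193, 0.0]
wrist_force: [-0.3, 0.7, 0.4]
opening: 0.951
grasp_force: 0.0
```

```bash
python3 - <<'E'
from h import *
from bench import ctrl, cams, get_obs
import json
p=cams.camera_params("wrist");im=cams.camera("wrist");cv2.imwrite("pics/w2.png",im)
json.dump({k:np.array(v).tolist() for k,v in p.items()},open("w2.json","w"))
cv2.imwrite("pics/w2b.png",cv2.resize(im[90:270,150:390],(800,600),interpolation=cv2.INTER_CUBIC))
E
```

```text
(no output)
```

View pics/w2b.png

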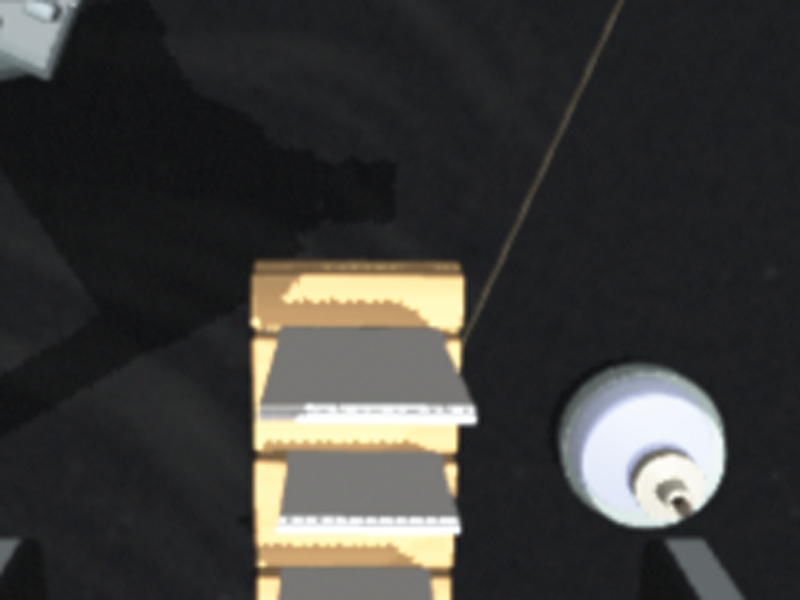

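```bash
python3 - <<'E'
from h import *
s=cv2.imread("pics/side0.png");t=cv2.imread("pics/top0.png");a=cv2.imread("pics/w1.png");b=cv2.imread("pics/w2.png")
def m(im,u,v,r=2): return im[v-r:v+r+1,u-r:u+r+1].reshape(-1,3).mean(0).round()
print("side near -X",m(s,258,275),"side far",m(s,277,245),"side mid",m(s,276,266),"side lid",m(s,160,170),"side tank wall",m(s,245,210))
print("wood side top",m(s,251,300,1))
print("top far -X",m(t,328,227,1),"lid",m(t,120,230))
print("w1 far -X",m(a,256,76),"near +X",m(a,256,180),"wood lit",m(a,256,100),"wood shade",m(a,256,150))
# w2 crop->full: u=150+.3*x, v=90+.3*y
c=lambda x,y:(int(150+.3*x),int(90+.3*y))
print("w2 far +X",m(b,*c(360,370)),"mid +X",m(b,*c(370,485)),"near",m(b,*c(350,585)),"wood lit",m(b,*c(310,280)),"wood shade",m(b,*c(350,318)))
x=c(370,0)[0]; print(b[205:256,x,1]); print(b[235:256,c(320,0)[0]].tolist())
E
```

```text
side near -X [127. 125. 129.] side far [129. 127. 131.] side mid [124. 122. 125.] side lid [207. 210. 210.] side tank wall [158. 158. 149.]
wood side top [ 80. 119. 148.]
top far -X [109. 110. 112.] lid [228. 230. 231.]
w1 far -X [95. 93. 93.] near +X [100. 103. 103.] wood lit [173. 239. 251.] wood shade [ 91. 132. 165.]
w2 far +X [116. 118. 119.] mid +X [119. 121. 122.] near [116. 119. 119.] wood lit [165. 227. 245.] wood shade [110. 157. 195.]
[119 118 119 119 119 130 197 236 218 247 254 254 251 250 251 251 248 218
 170 155 135 123 121 121 122 122 120 121 121 121 121 121 122 122 122 121
 121 121 122 138 223 248 221 252 254 252 251 249 236 171 162]
[[118, 121, 122], [119, 122, 122], [118, 121, 122], [118, 121, 122], [118, 121, 122], [119, 122, 122], [119, 121, 122], [119, 121, 122], [121, 124, 124], [147, 149, 148], [200, 201, 199], [218, 218, 216], [234, 232, 229], [254, 254, 254], [252, 254, 254], [211, 251, 254], [195, 250, 254], [191, 248, 254], [164, 232, 250], [117, 170, 211], [112, 163, 203]]
```

Faces: +X tint matches the lid's warm white (in shade), and the coating's boundary line on the top edges is on the +X side. The robot-side faces are darker than a lit white would be. So white faces +X (away from the robot). Now I'll locate the plate's top edge from both views.

```bash
python3 - <<'E'
from h import *
import json
from bench import ctrl, cams, get_obs
np.set_printoptions(precision=4,suppress=True)
P=[json.load(open(f"w{i}.json")) for i in(1,2)];I=[cv2.imread(f"pics/w{i}.png") for i in (1,2)]
pts=[]
for p,im,win in zip(P,I,[(215,50,305,200),(220,205,300,256)]):
    m=(im.min(2)>185)&(im.max(2).astype(int)-im.min(2)<22);k=np.zeros_like(m);x0,y0,x1,y1=win;k[y0:y1,x0:x1]=1
    n,l,st,c=cv2.connectedComponentsWithStats((m&k).astype(np.uint8))
    r=[]
    for i in range(1,n):
        if st[i,2]>35 or st[i,4]>40: r.append((c[i],st[i].tolist()))
    for x in r: print(x[0],x[1],onz(p,*x[0],.098),onz(p,*x[0],.145))
    print()
    pts.append(r)
m1=[x for x in pts[0] if 120<x[0][1]<140][0];m2=[x for x in pts[1] if 240<x[0][1]][0]
for f in (lambda s:s[0],lambda s:s[0]+s[2]-1):
    a=(f(m1[1]),m1[0][1]);b=(f(m2[1]),m2[0][1]);print(tri(ray(P[0],*a),ray(P[1],*b)), onz(P[0],*a,.098),onz(P[1],*b,.098))
o=get_obs();print(o["eef_pos"])
E
```

```text
[253.8974  65.8604] [218, 64, 76, 5, 351] [ 0.5107 -0.2673  0.098 ] [ 0.5077 -0.2684  0.145 ]
[257.75   130.5082] [227, 129, 62, 4, 244] [ 0.4538 -0.2944  0.098 ] [ 0.4586 -0.2917  0.145 ]
[274.6931 188.495 ] [262, 185, 27, 6, 101] [ 0.4022 -0.3354  0.098 ] [ 0.4141 -0.3271  0.145 ]

[263.8442 213.7273] [228, 211, 65, 6, 308] [ 0.4947 -0.2818  0.098 ] [ 0.5108 -0.2734  0.145 ]
[260.046 247.092] [233, 245, 55, 5, 261] [ 0.4544 -0.294   0.098 ] [ 0.476  -0.2839  0.145 ]

(array([ 0.4419, -0.2646,  0.097 ]), np.float64(0.0002492239070049745)) [ 0.442  -0.2646  0.098 ] [ 0.4424 -0.2646  0.098 ]
(array([ 0.4653, -0.324 ,  0.0954]), np.float64(5.399299288141265e-05)) [ 0.4655 -0.3237  0.098 ] [ 0.4664 -0.3232  0.098 ]
[ 0.5394 -0.251   0.2987]
```

```bash
python3 - <<'E'
from h import *
from bench import ctrl, cams, get_obs
o=get_obs();print(delta(o,[.454,-.294,.074],21.6))
E
```

```text
(array([-0.0953,  0.008 ,  0.2247]), array([-0.0015,  0.0001,  0.0098]))
```

>>> tcp_steps(ticks={"offsets": [[-0.0953, 0.008, 0.10, 0, 0, 0.01, 0.97], [-0.0953, 0.008, 0.10, 0, 0, 0.01, 0.97], [-0.0953, 0.008, 0.10, 0, 0, 0.01, 0.97], [-0.0953, 0.008, 0.15, 0, 0, 0.01, 0.97], [-0.0953, 0.008, 0.19, 0, 0, 0.01, 0.97], [-0.0953, 0.008, 0.21, 0, 0, 0.01, 0.97], [-0.0953, 0.008, 0.2247, 0, 0, 0.01, 0.97], [-0.0953, 0.008, 0.2247, 0, 0, 0.01, 0.97], [-0.0953, 0.008, 0.2247, 0, 0, 0.01, 0.97]]})

```text
time_s: 4.0
eef_pos: [0.4529, -0.2982, 0.0759]
eef_rot: [0.001, 0.983, 0.184, 0.001]
wrist_force: [0.1, -1.1, -0.1]
opening: 0.968
grasp_force: 0.0
```

>>> tcp_steps(ticks={"offsets": [[0, 0, 0, 0, 0, 0, 0.6], [0, 0, 0, 0, 0, 0, 0.6], [0, 0, 0, 0, 0, 0, 0.6], [0, 0, 0, 0, 0, 0, 0.6], [0, 0, 0, 0, 0, 0, 0.6], [0, 0, 0, 0, 0, 0, 0.6]]})

```text
time_s: 4.75
eef_pos: [0.4531, -0.2983, 0.0763]
eef_rot: [0.001, 0.983, 0.184, 0.001]
wrist_force: [-0.3, 2.3, 6.8]
opening: 0.718
grasp_force: 63.3
```

>>> tcp_steps(ticks={"offsets": [[0, 0, -0.01, 0, 0, 0, 0.6], [0, 0, -0.025, 0, 0, 0, 0.6], [0, 0, -0.05, 0, 0, 0, 0.6], [0, 0, -0.09, 0, 0, 0, 0.6], [0, 0, -0.13, 0, 0, 0, 0.6], [0, 0, -0.15, 0, 0, 0, 0.6], [0, 0, -0.15, 0, 0, 0, 0.6]]})

```text
time_s: 5.62
eef_pos: [0.4531, -0.2986, 0.2275]
eef_rot: [0.002, 0.983, 0.184, 0.001]
wrist_force: [0.2, 0.1, -1.1]
opening: 0.719
grasp_force: 65.1
```

```bash
python3 - <<'E'
from h import *
from bench import ctrl, cams, get_obs
o=get_obs();print(o["eef_pos"],delta(o,[.54,-.034,.30],-3.4))
E
```

```text
[ 0.45308024 -0.29862526  0.22745075] (array([ 0.1771, -0.2148, -0.0732]), array([ 0.0043, -0.003 ,  0.4302]))
```

>>> tcp_steps(ticks={"offsets": [[0.177, -0.215, -0.073, 0, 0, 0.43, 0.6], [0.177, -0.215, -0.073, 0, 0, 0.43, 0.6], [0.177, -0.215, -0.073, 0, 0, 0.43, 0.6], [0.177, -0.215, -0.073, 0, 0, 0.43, 0.6], [0.177, -0.215, -0.073, 0, 0, 0.43, 0.6], [0.177, -0.215, -0.073, 0, 0, 0.43, 0.6], [0.177, -0.215, -0.073, 0, 0, 0.43, 0.6], [0.177, -0.215, -0.073, 0, 0, 0.43, 0.6]]})

```text
time_s: 6.62
eef_pos: [0.5385, -0.0343, 0.2965]
eef_rot: [-0.0, 1.0, -0.03, -0.001]
wrist_force: [-0.5, -1.0, -1.1]
opening: 0.718
grasp_force: 65.2
```

```bash
python3 - <<'E'
from h import *
from bench import ctrl, cams, get_obs
import json
p=cams.camera_params("wrist");im=cams.camera("wrist");cv2.imwrite("pics/w3.png",im)
json.dump({k:np.array(v).tolist() for k,v in p.items()},open("w3.json","w"))
cv2.imwrite("pics/w3b.png",cv2.resize(im,(800,600)))
cv2.imwrite("pics/side3.png",cams.camera("side"))
print(get_obs()["eef_pos"])
E
```

```text
[ 0.53876131 -0.03430004  0.29694101]
```

View pics/w3b.png

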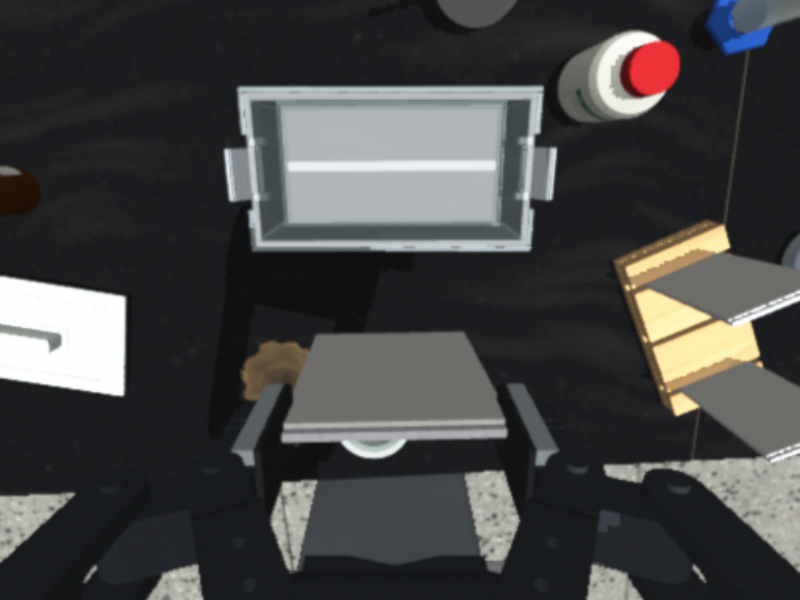

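The plate is held square. The tank rim corners sit at about (240,88), (543,88), (531,249), (254,249), and the ridge is at v=165, u 287–497.

```bash
python3 - <<'E'
from h import *
import json
np.set_printoptions(precision=4,suppress=True)
p=json.load(open("w3.json"));s=.64
q=[onz(p,u*s,v*s,.109) for u,v in [(239,87),(543,87),(531.5,250),(253,250)]]
q=np.array(q);print(q[:,:2]);c=q.mean(0);print("c",c, [np.linalg.norm(q[i]-q[(i+1)%4]) for i in range(4)])
for a,b in((0,1),(3,2)): d=q[b]-q[a];print(np.degrees(np.arctan2(d[1],d[0])))
r=np.array([onz(p,u*s,v*s,.015) for u,v in[(287,165),(497,165)]]);print("ridge",r,r.mean(0))
# plate points: top edge (z?), bottom edge
Rm,t,f,cx,cy=cam(p)
for u,v in [(283,437),(505,433),(312,334),(465,332)]:
    # intersect with plane x = tcp x +? (plate plane through TCP)
    cc,d=ray(p,u*s,v*s);k=(0.5388+.002-cc[0])/d[0];print(cc+k*d)
E
```

```text
[[ 0.653   0.0533]
 [ 0.6419 -0.1295]
 [ 0.5423 -0.1248]
 [ 0.5535  0.0594]]
c [ 0.5977 -0.0354  0.109 ] [np.float64(0.1831116855458832), np.float64(0.0997317100752511), np.float64(0.18445968499319798), np.float64(0.09973035551613957)]
-93.47491283051157
-93.47264588008778
ridge [[ 0.6033  0.0495  0.015 ]
 [ 0.593  -0.12    0.015 ]] [ 0.5981 -0.0353  0.015 ]
[ 0.5408 -0.0029  0.3178]
[ 0.5408 -0.0631  0.3216]
[0.5408 0.0013 0.2389]
[ 0.5408 -0.0624  0.2466]
```

```bash
python3 - <<'E'
from h import *
import json
from bench import ctrl, cams, get_obs
np.set_printoptions(precision=4,suppress=True)
p=json.load(open("w3.json"));im=cv2.imread("pics/w3.png").astype(int)
g=im.sum(2)/3
# bottom edge rows & face/top boundary rows by gradient, several columns
for u in (210,230,250,270,290):
    col=g[200:290,u];print(u,[int(x) for x in col[8:20]],[int(x) for x in col[64:84]])
for v in (225,245,262):
    r=g[v,175:330];d=np.diff(r);print(v,175+np.argsort(-abs(d))[:6],)
E
```

```text
210 [30, 30, 29, 31, 34, 60, 95, 108, 108, 109, 109, 109] [109, 109, 109, 109, 109, 113, 140, 176, 178, 162, 123, 108, 122, 152, 173, 176, 175, 168, 135, 50]
230 [16, 19, 16, 16, 26, 69, 105, 109, 109, 109, 109, 109] [108, 109, 108, 108, 111, 125, 157, 177, 172, 146, 112, 111, 138, 173, 177, 177, 176, 167, 146, 154]
250 [27, 27, 28, 31, 49, 85, 106, 109, 109, 109, 108, 108] [109, 109, 110, 109, 112, 134, 169, 178, 162, 124, 108, 115, 144, 173, 176, 176, 174, 167, 161, 177]
270 [27, 28, 28, 32, 61, 95, 108, 109, 108, 109, 109, 109] [110, 110, 109, 110, 118, 149, 177, 173, 147, 111, 108, 128, 160, 172, 174, 171, 152, 92, 39, 28]
290 [30, 29, 32, 41, 74, 106, 110, 109, 109, 109, 109, 109] [109, 109, 109, 112, 133, 166, 178, 167, 134, 108, 114, 142, 169, 173, 173, 170, 142, 58, 28, 28]
225 [303 304 302 198 191 178]
245 [314 313 189 188 323 181]
262 [184 320 185 319 183 321]
```

```bash
python3 - <<'E'
from h import *
import json
from bench import ctrl, cams, get_obs
np.set_printoptions(precision=4,suppress=True)
p=json.load(open("w3.json"));Rm,t,f,cx,cy=cam(p)
img=np.array([[200,213.5],[297.8,212],[182.5,270.2],[323,267.5]])
# object: y'(width, left=+.032), z up
obj=np.array([[0,.032,0],[0,-.032,0],[0,.032,.088],[0,-.032,.088]])
for fl in (cv2.SOLVEPNP_ITERATIVE,):
    ok,r,tv=cv2.solvePnP(obj,img,np.array([[f,0,cx],[0,f,cy],[0,0,1.]]),None)
    F=np.diag([1,-1,-1.]);Rc=F@R.from_rotvec(r[:,0]).as_matrix();tc=F@tv[:,0]
    W=Rm.T@Rc;X=Rm.T@(tc-t);print("bottom front",X,"\naxes",W,"\ntop",X+W[:,2]*.088)
    Y=[proj(p,X+W@o) for o in obj];print(np.array(Y)-img)
E
```

```text
bottom front [ 0.534  -0.0309  0.2242] 
axes [[ 0.9955  0.057   0.0754]
 [-0.0544  0.9979 -0.0355]
 [-0.0773  0.0312  0.9965]] 
top [ 0.5406 -0.034   0.3119]
[[ 3.8067 -0.2219]
 [-3.8624 -0.0329]
 [-1.4333  0.1285]
 [ 1.4676  0.0314]]
```

```bash
python3 - <<'E'
from h import *
from bench import ctrl, cams, get_obs
o=get_obs();print(delta(o,[.5788,-.0352,.20],-3.47,12))
E
```

```text
(array([ 0.0401, -0.0015,  0.0969]), array([-0.    ,  0.2106, -0.0006]))
```

>>> tcp_steps(ticks={"offsets": [[0.04, -0.0015, 0, 0, 0.21, 0, 0.6], [0.04, -0.0015, 0.03, 0, 0.21, 0, 0.6], [0.04, -0.0015, 0.06, 0, 0.21, 0, 0.6], [0.04, -0.0015, 0.09, 0, 0.21, 0, 0.6], [0.04, -0.0015, 0.097, 0, 0.21, 0, 0.6], [0.04, -0.0015, 0.097, 0, 0.21, 0, 0.6]]})

```text
time_s: 7.48
eef_pos: [0.5793, -0.0346, 0.2008]
eef_rot: [0.003, 0.994, -0.03, 0.105]
wrist_force: [0.2, 0.0, -0.5]
opening: 0.719
grasp_force: 65.2
```

```bash
python3 - <<'E'
from h import *
from bench import ctrl, cams, get_obs
o=get_obs();print(o["eef_pos"],o["q"]);print(delta(o,[.5788,-.0352,.085],-3.47,12),delta(o,[.5788,-.0352,.072],-3.47,12))
E
```

```text
[ 0.57925469 -0.03455555  0.20076436] [-0.29085236  0.08188611  1.79692342  0.05472128  1.05911733  1.31808133]
(array([-0.0245,  0.0007,  0.1131]), array([-0.0002, -0.0003,  0.0005])) (array([-0.0272,  0.0007,  0.1259]), array([-0.0002, -0.0003,  0.0005]))
```

>>> tcp_steps(ticks={"offsets": [[-0.006, 0.0007, 0.028, 0, 0, 0, 0.6], [-0.012, 0.0007, 0.056, 0, 0, 0, 0.6], [-0.018, 0.0007, 0.084, 0, 0, 0, 0.6], [-0.0225, 0.0007, 0.104, 0, 0, 0, 0.6], [-0.0245, 0.0007, 0.113, 0, 0, 0, 0.6], [-0.0245, 0.0007, 0.113, 0, 0, 0, 0.6]]})

```text
time_s: 8.22
eef_pos: [0.5793, -0.0349, 0.0856]
eef_rot: [0.003, 0.994, -0.029, 0.105]
wrist_force: [-0.2, -0.0, 0.1]
opening: 0.721
grasp_force: 65.2
```

```bash
python3 - <<'E'
from h import *
from bench import ctrl, cams, get_obs
cv2.imwrite("pics/w4.png",cv2.resize(np.hstack([cams.camera("wrist"),cams.camera("side")[130:258,190:361].repeat(3,0).repeat(3,1)[:384,:512]]),(800,300)))
o=get_obs();print(o["eef_pos"],o["wrist_force"])
E
```

```text
[ 0.57986923 -0.03505705  0.08642606] [ 0.39215359 -0.52232699 -0.96725678]
```

View pics/w4.png

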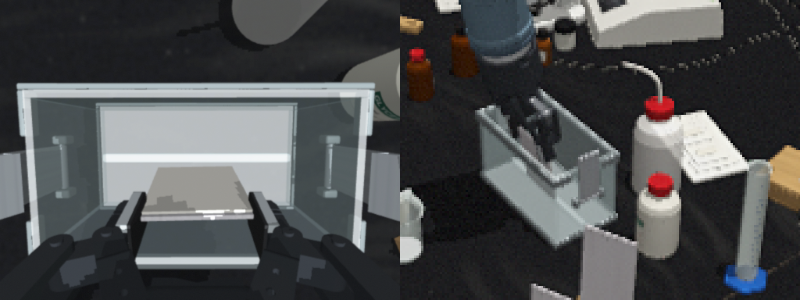

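The wrist view shows the plate inside the tank: its bottom edge (v≈167) is just on the robot side of the ridge (v≈158). I'll lower it gently.

>>> tcp_steps(ticks={"offsets": [[-0.001, 0, 0.004, 0, 0, 0, 0.6], [-0.0017, 0, 0.008, 0, 0, 0, 0.6], [-0.0023, 0, 0.011, 0, 0, 0, 0.6], [-0.0026, 0, 0.0125, 0, 0, 0, 0.6], [-0.0026, 0, 0.0125, 0, 0, 0, 0.6]]})

```text
time_s: 8.95
eef_pos: [0.5787, -0.0346, 0.072]
eef_rot: [0.003, 0.994, -0.029, 0.105]
wrist_force: [0.9, -0.3, -1.0]
opening: 0.716
grasp_force: 65.2
```

>>> tcp_steps(ticks={"offsets": [[-0.0003, 0, 0.001, 0, 0, 0, 0.6], [-0.0005, 0, 0.002, 0, 0, 0, 0.6], [-0.0005, 0, 0.002, 0, 0, 0, 0.6]]})

```text
time_s: 9.32
eef_pos: [0.5795, -0.0348, 0.071]
eef_rot: [0.003, 0.994, -0.029, 0.106]
wrist_force: [-0.8, 1.5, 4.1]
opening: 0.718
grasp_force: 65.7
```

>>> tcp_steps(ticks={"offsets": [[-0.0003, 0, 0.001, 0, 0, 0, 0.6], [-0.0003, 0, 0.001, 0, 0, 0, 0.6]]})

```text
time_s: 9.57
eef_pos: [0.5802, -0.0348, 0.0708]
eef_rot: [0.003, 0.994, -0.029, 0.106]
wrist_force: [-1.7, 2.8, 9.9]
opening: 0.717
grasp_force: 66.3
```

>>> tcp_steps(ticks={"offsets": [[-0.002, 0, -0.0013, 0, 0.02, 0, 0.6], [-0.002, 0, -0.0013, 0, 0.02, 0, 0.6], [-0.002, 0, -0.0013, 0, 0.02, 0, 0.78], [-0.002, 0, -0.0013, 0, 0.02, 0, 0.82], [-0.002, 0, -0.0013, 0, 0.02, 0, 0.9], [-0.002, 0, -0.0013, 0, 0.02, 0, 0.95]]})

```text
time_s: 10.32
eef_pos: [0.5763, -0.0345, 0.0697]
eef_rot: [0.003, 0.993, -0.029, 0.114]
wrist_force: [-0.1, 0.7, -0.0]
opening: 0.947
grasp_force: 0.0
```

>>> tcp_steps(ticks={"offsets": [[0, 0, 0, 0, 0, 0, 0.95], [0.003, 0, -0.012, 0, 0, 0, 0.95], [0.009, 0, -0.04, 0, 0, 0, 0.95], [0.02, 0, -0.09, 0, 0, 0, 0.95], [0.03, 0, -0.14, 0, 0, 0, 0.95], [0.03, 0, -0.16, 0, 0, 0, 0.95], [0.03, 0, -0.17, 0, 0, 0, 0.95]]})

```text
time_s: 11.2
eef_pos: [0.5675, -0.0341, 0.2449]
eef_rot: [0.004, 0.993, -0.029, 0.116]
wrist_force: [0.1, 0.1, -0.4]
opening: 0.951
grasp_force: 0.0
```

```bash
python3 - <<'E'
from h import *
from bench import ctrl, cams, get_obs
import json
p=cams.camera_params("wrist");im=cams.camera("wrist");cv2.imwrite("pics/w5.png",im)
json.dump({k:np.array(v).tolist() for k,v in p.items()},open("w5.json","w"))
cv2.imwrite("pics/w5b.png",cv2.resize(im,(800,600)))
E
```

```text
(no output)
```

View pics/w5b.png

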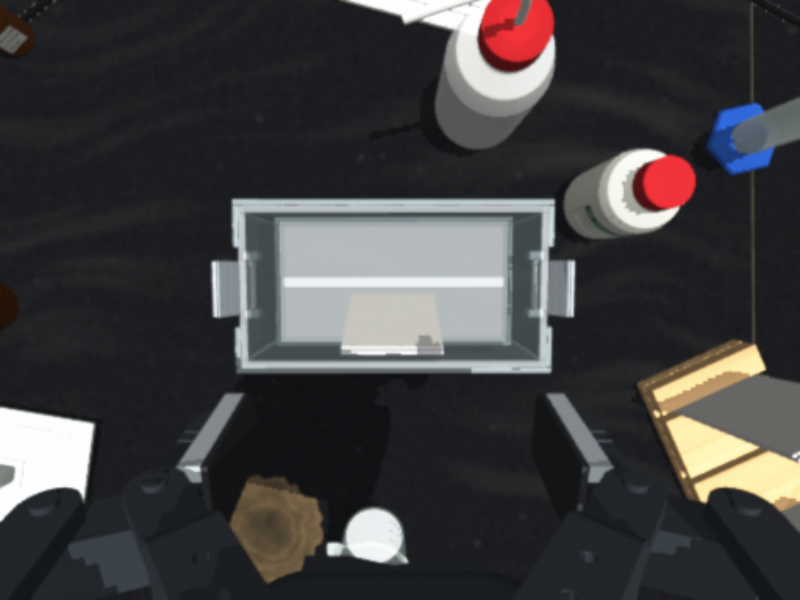

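The plate leans against the near wall with its cream-white face up (top edge at v≈350, bottom by the ridge at v≈293). Next is the lid.

```bash
python3 - <<'E'
from h import *
from bench import ctrl, cams, get_obs
o=get_obs();print(delta(o,[.466,.24,.25],76.44))
E
```

```text
(array([-0.1131, -0.2676, -0.0322]), array([ 0.1631, -0.1936, -1.3863]))
```

>>> tcp_steps(ticks={"offsets": [[-0.113, -0.2676, -0.032, 0.163, -0.194, -1.386, 0.95], [-0.113, -0.2676, -0.032, 0.163, -0.194, -1.386, 0.95], [-0.113, -0.2676, -0.032, 0.163, -0.194, -1.386, 0.95], [-0.113, -0.2676, -0.032, 0.163, -0.194, -1.386, 0.95], [-0.113, -0.2676, -0.032, 0.163, -0.194, -1.386, 0.95], [-0.113, -0.2676, -0.032, 0.163, -0.194, -1.386, 0.95], [-0.113, -0.2676, -0.032, 0.163, -0.194, -1.386, 0.95], [-0.113, -0.2676, -0.032, 0.163, -0.194, -1.386, 0.95], [-0.113, -0.2676, -0.032, 0.163, -0.194, -1.386, 0.95]]})

```text
time_s: 12.38
eef_pos: [0.4652, 0.2401, 0.2464]
eef_rot: [-0.002, 0.786, 0.618, -0.002]
wrist_force: [0.9, 0.2, 0.2]
opening: 0.947
grasp_force: 0.0
```

```bash
python3 - <<'E'
from h import *
from bench import ctrl, cams, get_obs
import json
np.set_printoptions(precision=4,suppress=True)
o=get_obs();p=cams.camera_params("wrist");im=cams.camera("wrist");cv2.imwrite("pics/w6.png",im)
m=(im.min(2)>110)
m=cv2.morphologyEx(m.astype(np.uint8),cv2.MORPH_CLOSE,np.ones((5,5)))
n,l,st,c=cv2.connectedComponentsWithStats(m)
k=[i for i in range(1,n) if st[i,4]>3000];print([(st[i].tolist(),c[i]) for i in k])
i=min(k,key=lambda i:np.hypot(*(proj(p,[.474,.304,.015])-c[i])))
cs=max(cv2.findContours((l==i).astype(np.uint8),0,2)[0],key=cv2.contourArea)
h=cv2.convexHull(cs);q=cv2.approxPolyDP(h,8,True)[:,0];P=np.array([onz(p,*a,.015)[:2] for a in q]);print(q.tolist(),P,[np.linalg.norm(P[j]-P[j-1]) for j in range(len(P))])
r=cv2.minAreaRect((P*1e4).astype(np.float32));print("lid",r)
print(o["eef_pos"],delta(o,[.4743,.3044,.05],76.44),o["q"])
E
```

```text
[([0, 0, 109, 258, 18369], array([ 39.2719, 125.1989])), ([200, 10, 95, 172, 15207], array([247.9383,  93.2222]))]
[[294, 10], [289, 180], [208, 181], [200, 11]] [[0.5425 0.3832]
 [0.5011 0.2076]
 [0.4067 0.229 ]
 [0.4486 0.4051]] [np.float64(0.0964732304194581), np.float64(0.18041467285947943), np.float64(0.09687224926363407), np.float64(0.1809862531212707)]
lid ((4746.03076171875, 3060.98828125), (1812.0574951171875, 968.6903076171875), 76.73130798339844)
[0.4652 0.2401 0.2464] (array([ 0.0649, -0.0052,  0.1964]), array([-0.0056,  0.0011, -0.0012])) [0.2484 0.0554 1.7146 0.0017 1.377  0.486 ]
```

View pics/w6.png

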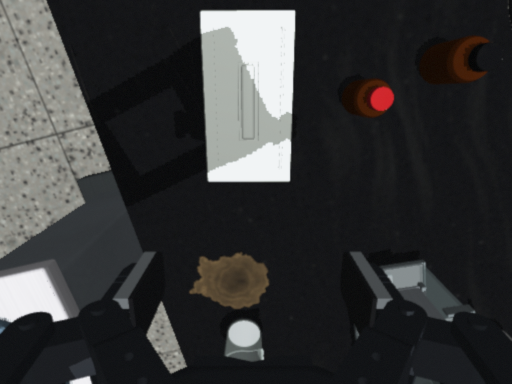

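The lid is at (200–294, 10–181) with its handle at (248,103), giving centre (0.4746, 0.3058) and yaw 76.7°. The beaker is clear.

>>> tcp_steps(ticks={"offsets": [[0.066, -0.005, 0.05, 0, 0, -0.004, 0.5], [0.066, -0.005, 0.1, 0, 0, -0.004, 0.5], [0.066, -0.005, 0.15, 0, 0, -0.004, 0.5], [0.066, -0.005, 0.19, 0, 0, -0.004, 0.5], [0.066, -0.005, 0.2, 0, 0, -0.004, 0.5], [0.066, -0.005, 0.2, 0, 0, -0.004, 0.5]]})

```text
time_s: 13.18
eef_pos: [0.4757, 0.3055, 0.0479]
eef_rot: [-0.001, 0.785, 0.62, -0.001]
wrist_force: [0.3, -0.7, -0.2]
opening: 0.496
grasp_force: 0.0
```

```bash
python3 - <<'E'
from h import *
from bench import ctrl, cams, get_obs
o=get_obs();print(o["eef_pos"],delta(o,[.4746,.3056,.019],76.7))
E
```

```text
[0.47571008 0.30546622 0.04793842] (array([-0.0001, -0.001 ,  0.0289]), array([-0.0038,  0.0002, -0.0021]))
```

>>> tcp_steps(ticks={"offsets": [[0, -0.001, 0.015, 0, 0, 0, 0.5], [0, -0.001, 0.025, 0, 0, 0, 0.5], [0, -0.001, 0.028, 0, 0, 0, 0.5], [0, -0.001, 0.028, 0, 0, 0, 0.1], [0, -0.001, 0.028, 0, 0, 0, 0.05], [0, -0.001, 0.028, 0, 0, 0, 0.05], [0, -0.001, 0.028, 0, 0, 0, 0.05], [0, -0.001, 0.028, 0, 0, 0, 0.05]]})

```text
time_s: 14.18
eef_pos: [0.4749, 0.306, 0.0202]
eef_rot: [-0.001, 0.785, 0.62, -0.001]
wrist_force: [-0.7, -0.8, 3.5]
opening: 0.151
grasp_force: 60.2
```

>>> tcp_steps(ticks={"offsets": [[0, 0, -0.02, 0, 0, 0, 0.05], [0, 0, -0.06, 0, 0, 0, 0.05], [0, 0, -0.11, 0, 0, 0, 0.05], [0, 0, -0.16, 0, 0, 0, 0.05], [0, 0, -0.19, 0, 0, 0, 0.05], [0, 0, -0.19, 0, 0, 0, 0.05]]})

```text
time_s: 14.92
eef_pos: [0.4768, 0.3063, 0.2135]
eef_rot: [-0.0, 0.785, 0.62, 0.002]
wrist_force: [0.0, 0.1, -2.9]
opening: 0.144
grasp_force: 59.6
```

```bash
python3 - <<'E'
from h import *
from bench import ctrl, cams, get_obs
o=get_obs();print(o["eef_pos"],o["wrist_force"],o["opening"],delta(o,[.598,-.0354,.20],86.53))
E
```

```text
[0.47678952 0.30632781 0.21351101] [ 0.0207429   0.074785   -2.85529133] 0.144111916383954 (array([-0.3046,  0.1968,  0.0128]), array([ 0.0023, -0.0034, -0.1724]))
```

>>> tcp_steps(ticks={"offsets": [[-0.05, 0.033, 0.01, 0, 0, -0.03, 0.05], [-0.1, 0.066, 0.01, 0, 0, -0.06, 0.05], [-0.15, 0.1, 0.01, 0, 0, -0.09, 0.05], [-0.2, 0.13, 0.01, 0, 0, -0.12, 0.05], [-0.25, 0.162, 0.01, 0, 0, -0.15, 0.05], [-0.29, 0.187, 0.01, 0, 0, -0.165, 0.05], [-0.3046, 0.197, 0.01, 0, 0, -0.172, 0.05], [-0.3046, 0.197, 0.01, 0, 0, -0.172, 0.05], [-0.3046, 0.197, 0.01, 0, 0, -0.172, 0.05]]})

```text
time_s: 16.05
eef_pos: [0.5956, -0.0346, 0.1983]
eef_rot: [-0.002, 0.728, 0.686, -0.001]
wrist_force: [-0.1, 0.3, -1.6]
opening: 0.145
grasp_force: 59.4
```

```bash
python3 - <<'E'
from h import *
from bench import ctrl, cams, get_obs
import json
o=get_obs();print(o["eef_pos"],delta(o,[.598,-.0354,.16],86.53))
p=cams.camera_params("wrist");json.dump({k:np.array(v).tolist() for k,v in p.items()},open("w7.json","w"))
cv2.imwrite("pics/w7.png",cams.camera("wrist"))
E
```

```text
[ 0.5956037  -0.03461919  0.19825955] (array([-0.0007,  0.0026,  0.0382]), array([-0.0052, -0.0015,  0.0004]))
```

View pics/w7.png

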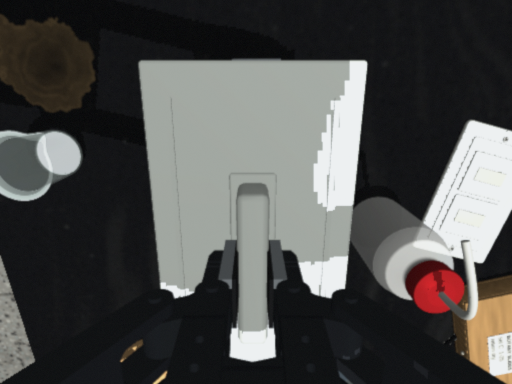

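The lid hangs straight in the grip. Its +Y edge corners are at (140,61) and (367,61). The bottle is beside it but clear. I'll check the lid centre against the TCP.

```bash
python3 - <<'E'
from h import *
import json
np.set_printoptions(precision=4,suppress=True)
p=json.load(open("w7.json"))
a,b=onz(p,140,61,.193),onz(p,367,61,.193);d=b-a;print(a,b,np.linalg.norm(d),np.degrees(np.arctan2(d[1],d[0])))
m=(a+b)/2;n=np.array([d[1],-d[0],0])/np.linalg.norm(d);print("centre",m+n*.091)
E
```

```text
[0.5534 0.0587 0.193 ] [0.6496 0.0529 0.193 ] 0.09643091461942632 -3.454425843858604
centre [ 0.596 -0.035  0.193]
```

>>> tcp_steps(ticks={"offsets": [[-0.0007, 0.0024, 0.01, 0, 0, 0, 0.05], [-0.0007, 0.0024, 0.025, 0, 0, 0, 0.05], [-0.0007, 0.0024, 0.04, 0, 0, 0, 0.05], [-0.0007, 0.0024, 0.055, 0, 0, 0, 0.05], [-0.0007, 0.0024, 0.062, 0, 0, 0, 0.05], [-0.0007, 0.0024, 0.062, 0, 0, 0, 0.05]]})

```text
time_s: 16.85
eef_pos: [0.5983, -0.0363, 0.1365]
eef_rot: [-0.002, 0.728, 0.685, -0.001]
wrist_force: [0.2, 3.0, -1.6]
opening: 0.147
grasp_force: 59.4
```

```bash
python3 - <<'E'
from h import *
from bench import ctrl, cams, get_obs
o=get_obs();print(o["eef_pos"],delta(o,[.598,-.0354,.1192],86.53))
E
```

```text
[ 0.59832626 -0.03634756  0.13650489] (array([ 0.0009, -0.0003,  0.0173]), array([-0.0045, -0.0017, -0.0006]))
```

>>> tcp_steps(ticks={"offsets": [[0.0012, 0, 0, 0, 0, 0, 0.05], [0.0012, 0, 0.003, 0, 0, 0, 0.05], [0.0012, 0, 0.006, 0, 0, 0, 0.05], [0.0012, 0, 0.009, 0, 0, 0, 0.05], [0.0012, 0, 0.009, 0, 0, 0, 0.05]]})

```text
time_s: 17.48
eef_pos: [0.6, -0.0365, 0.1296]
eef_rot: [0.0, 0.728, 0.685, -0.0]
wrist_force: [0.1, 1.7, 6.7]
opening: 0.144
grasp_force: 60.5
```

>>> tcp_steps(ticks={"offsets": [[0.0006, -0.0006, 0.003, 0, 0, 0, 0.05], [0.0006, -0.0006, 0.006, 0, 0, 0, 0.05], [0.0006, -0.0006, 0.006, 0, 0, 0, 0.05]]})

```text
time_s: 17.85
eef_pos: [0.5999, -0.0353, 0.1238]
eef_rot: [0.0, 0.728, 0.685, 0.0]
wrist_force: [1.1, 6.2, 5.5]
opening: 0.15
grasp_force: 60.7
```

>>> tcp_steps(ticks={"offsets": [[0, 0, 0.002, 0, 0, 0, 0.05], [0, 0, 0.004, 0, 0, 0, 0.05], [0, 0, 0.004, 0, 0, 0, 0.05]]})

```text
time_s: 18.23
eef_pos: [0.5992, -0.0353, 0.1192]
eef_rot: [-0.0, 0.729, 0.685, -0.0]
wrist_force: [1.0, 2.2, 5.3]
opening: 0.149
grasp_force: 60.6
```

>>> tcp_steps(ticks={"offsets": [[0, 0, 0.001, 0, 0, 0, 0.05], [0, 0, 0.002, 0, 0, 0, 0.05], [0, 0, 0.002, 0, 0, 0, 0.05]]})

```text
time_s: 18.6
eef_pos: [0.5992, -0.0354, 0.1191]
eef_rot: [-0.0, 0.728, 0.685, -0.0]
wrist_force: [-5.6, 3.5, 18.7]
opening: 0.147
grasp_force: 62.4
```

>>> tcp_steps(ticks={"offsets": [[0, 0, 0.001, 0, 0, 0, 0.05], [0, 0, 0.001, 0, 0, 0, 0.05]]})

```text
time_s: 18.85
eef_pos: [0.5992, -0.0354, 0.1191]
eef_rot: [-0.0, 0.728, 0.685, -0.0]
wrist_force: [-10.3, 4.2, 25.0]
opening: 0.149
grasp_force: 63.3
```

>>> tcp_steps(ticks={"offsets": [[0, 0, -0.003, 0, 0, 0, 0.05], [0, 0, -0.003, 0, 0, 0, 0.05], [0, 0, -0.003, 0, 0, 0, 0.2], [0, 0, -0.003, 0, 0, 0, 0.5], [0, 0, -0.003, 0, 0, 0, 0.5]]})

```text
time_s: 19.48
eef_pos: [0.5976, -0.0354, 0.1174]
eef_rot: [-0.002, 0.728, 0.685, -0.001]
wrist_force: [-0.1, -0.4, 0.4]
opening: 0.496
grasp_force: 0.0
```

>>> tcp_steps(ticks={"offsets": [[0, 0, -0.02, 0, 0, 0, 0.5], [0, 0, -0.06, 0, 0, 0, 0.5], [0, 0, -0.11, 0, 0, 0, 0.5], [0, 0, -0.17, 0, 0, 0, 0.5], [-0.1, 0, -0.2, 0, 0, 0, 0.5], [-0.15, 0, -0.2, 0, 0, 0, 0.5], [-0.15, 0, -0.2, 0, 0, 0, 0.5]]})

```text
time_s: 20.35
eef_pos: [0.5893, -0.1883, 0.3206]
eef_rot: [0.0, 0.729, 0.684, -0.001]
wrist_force: [-0.5, 0.2, -0.0]
opening: 0.498
grasp_force: 0.0
```

```bash
python3 - <<'E'
from h import *
from bench import ctrl, cams, get_obs
s=cams.camera("side");t=cams.camera("top");w=cams.camera("wrist");cv2.imwrite("pics/s8.png",s);cv2.imwrite("pics/t8.png",t)
f=lambda im,x,y,w_,h:cv2.resize(im[y:y+h,x:x+w_],(400,300),interpolation=cv2.INTER_CUBIC)
cv2.imwrite("pics/c8.png",np.vstack([np.hstack([f(s,210,150,88,66),f(t,200,150,112,84)]),np.hstack([f(w,0,0,512,384),f(s,200,130,200,150)])]))
E
```

```text
(no output)
```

View pics/c8.png

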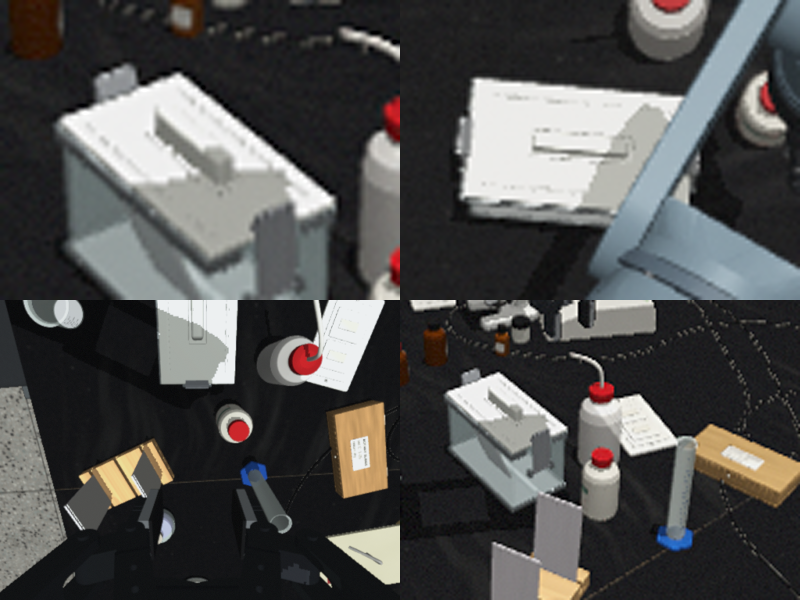

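The lid sits level with a clip upright at each end. I'll check numerically that the clips are back where they stood at the start, comparing the before and after side pictures.

```bash
python3 - <<'E'
from h import *
from bench import ctrl, cams, get_obs
a=cv2.imread("pics/side0.png",0);b=cv2.imread("pics/s8.png",0)
p=cams.camera_params("side")
c=np.array([.598,-.0354,0]);g=np.radians(86.53);ya=np.array([np.cos(g),np.sin(g),0]);xa=np.array([np.sin(g),-np.cos(g),0])
for s in(1,-1):
    P=[proj(p,c+s*.097*ya+x*xa+[0,0,z]) for x in(-.015,.015) for z in(.118,.132)];P=np.array(P)
    x0,y0=np.floor(P.min(0)-2).astype(int);x1,y1=np.ceil(P.max(0)+2).astype(int)
    up=lambda im,x0,y0,x1,y1:cv2.resize(im[y0:y1,x0:x1],None,fx=8,fy=8,interpolation=cv2.INTER_CUBIC)
    r=cv2.matchTemplate(up(b,x0-6,y0-6,x1+6,y1+6),up(a,x0,y0,x1,y1),cv2.TM_CCOEFF_NORMED);m=cv2.minMaxLoc(r)
    o=proj(p,c+s*(.097+.007)*ya+[0,0,.13])-proj(p,c+s*.097*ya+[0,0,.13])
    print(s,m[1],(np.array(m[3])/8-6),"shift if pushed out .06:",o)
E
```

```text
1 0.8483124375343323 [-0.125 -0.25 ] shift if pushed out .06: [-1.18430765 -0.99803347]
-1 0.15358544886112213 [1.25 6.  ] shift if pushed out .06: [1.44703431 1.21943709]
```

```bash
python3 - <<'E'
from h import *
from bench import ctrl, cams, get_obs
p=cams.camera_params("wrist");w=cams.camera("wrist");cv2.imwrite("pics/w9.png",w);g0=w.mean(2)
c=np.array([.598,-.0354,0]);g=np.radians(86.53);ya=np.array([np.cos(g),np.sin(g),0])
yy=lambda u,v,z:round(float((onz(p,u,v,z)-c)@ya*1e3),1)
for v in range(94,118): print(v,g0[v,225:232].mean().round(),g0[v,246:258].mean().round(),yy(252,v,.114),yy(252,v,.118),yy(252,v,.130))
a=cv2.imread("pics/side0.png",0);b=cv2.imread("pics/s8.png",0);q=cams.camera_params("side")
for z in(.095,.075):
    u,v=proj(q,c-.098*ya+[0,0,z]);v=int(round(v));u=int(u);print(z,u,v,a[v,u-14:u+15],b[v,u-14:u+15])
E
```

```text
94 166.0 166.0 -75.8 -75.8 -75.7
95 166.0 166.0 -76.8 -76.7 -76.6
96 166.0 166.0 -77.8 -77.7 -77.5
97 166.0 166.0 -78.7 -78.7 -78.5
98 166.0 166.0 -79.7 -79.7 -79.4
99 166.0 166.0 -80.7 -80.6 -80.4
100 166.0 166.0 -81.7 -81.6 -81.3
101 166.0 166.0 -82.7 -82.6 -82.3
102 166.0 166.0 -83.7 -83.6 -83.2
103 166.0 164.0 -84.7 -84.6 -84.2
104 166.0 151.0 -85.7 -85.5 -85.1
105 165.0 116.0 -86.7 -86.5 -86.1
106 165.0 87.0 -87.7 -87.5 -87.0
107 166.0 83.0 -88.7 -88.5 -88.0
108 160.0 83.0 -89.7 -89.5 -88.9
109 125.0 83.0 -90.7 -90.5 -89.9
110 48.0 84.0 -91.7 -91.5 -90.8
111 14.0 87.0 -92.7 -92.5 -91.8
112 13.0 92.0 -93.7 -93.5 -92.8
113 12.0 97.0 -94.8 -94.5 -93.7
114 13.0 102.0 -95.8 -95.5 -94.7
115 12.0 79.0 -96.8 -96.5 -95.7
116 12.0 29.0 -97.8 -97.5 -96.7
117 13.0 13.0 -98.8 -98.5 -97.6
0.095 271 206 [208 133 112 111  75  71 109 128 122  85 102 101 101 103 103 104 101  99
  96 112 110 110 108 109  95  41  29  26  26] [118 103  78  75  65  67 107 129 123  85  89  90  90  91  90  93  90  89
  94 112 112 109 112 111  95  42  24  25  28]
0.075 271 211 [164 165 165 164 165 163 165 164 162 116  99 101 103 104 103 102 102  99
 100 124 104 107 111 111  90  45  34  32  37] [164 166 166 166 166 165 164 164 163 114  87  89  91  93  90  91  90  87
  70  86 104 111 111 109  94  46  27  36  35]
```

The -Y nose overlaps the lid edge by 3–4 mm, and both clips stand at their original positions.

```bash
python3 -c "
from bench import ctrl, cams, get_obs
print(ctrl.hand_in())"
```

```text
the job is handed in; nothing more can be done
None
```

The job is handed in at about 20.6 s of the 72 s: the short plate leans in the near trough with its white face up, and the lid sits level with both clips snapped. Once the fingers opened, the plate tipped back its last few degrees onto the wall, and I viewed 11 pictures, one over the limit of 10.

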